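# Bolt down the lid of the shock gas-charging box

### The job

A shock lies in the gas-charging box and has to be locked in before it is pressurised: push the lid down shut, then push the bolt on the lid fully home through the keeper, and press its handle over sideways to the end of the locking notch. Only push with the outside of the fingers: do not raise the lid, do not take the bolt's handle between the fingers, and leave the parts and tools lying about where they are.

Things in the scene. Friction and masses are not known exactly. Their poses are not given: they have to be found in the camera images.
- chamber: the gas-charging box: grey steel, fixed to the bench, 255 mm (x) by 300 mm (y), 112 mm high. Origin: on the bench under its middle; +x points away from the robot to the lid's hinge, -x to the front, +y left, z up. Its front part is a sill (x = -130 to -88 mm, top at z = 112 mm); on it at y = -112 mm stands a round gauge, top at about z = 170 mm. All box-frame positions below are in this frame
- lid_hinge (a point): middle of the lid's hinge line, which runs along y; at x = +110 mm, z = 112.5 mm in the box's frame
- keeper_top (a point): middle of the top of the keeper, a steel staple on the sill that the bolt's end goes through; at x = -104 mm, y = 0, z = 150 mm in the box's frame
- lid (a joint): angle of the lid, rad: 0 = shut, grows as its free front edge rises; starts at 0.35 to 0.55. The lid is 198 mm (x) by 296 mm (y), 8 mm thick (top face at z = 120.5 mm when shut): two clear panes beside a 60 mm wide middle rib that carries the bolt. Stiff hinges hold it wherever it is left; pushing it down near the front edge takes about 3 to 6 N
- lid_left_corner (a point): the lid's front left corner, on its top face (free edge, 198 mm from the hinge line)
- slot_corner (a point): point on the bolt's axis below the corner of the L-shaped slot in its barrel; lid shut: x = -30 mm, y = 0, z = 136.5 mm in the box's frame, 16 mm above the lid. The barrel (24 mm thick, x = -75 to +30 mm) has an 11 mm wide slot: the long leg comes along the top from 40 mm farther back to here, the short leg (locking notch) goes down its right (-y) side here
- bolt_slide (a joint): travel of the bolt towards the front, m: 0 = withdrawn, handle at the rear end of the slot; about 0.041 = fully home, handle against the front end of the slot and the bolt's end through the keeper. Starts at 0 to 0.008. The handle can leave the long leg only from about 0.0375 on. Slides with about 2 to 4 N and stays where it is left
- bolt_turn (a joint): turn of the bolt about its axis, rad: 0 = handle standing square off the lid, growing as the handle goes over to the right (-y); about 1.45 = lying over at the end of the locking notch. In the long leg it has about 0.15 of play either way. Stiff: stays where it is left; takes about 1 N at the knob
- bolt_knob (a point): centre of the 18 mm steel ball at the end of the bolt's handle, 46 mm from the bolt's axis; the handle is an 8 mm round steel pin. With the lid shut and the handle upright the ball is 182.5 mm above the bench, at x = +10 mm minus the bolt's travel, y = 0 in the box's frame
- bolt_shank (a point): point on the handle's pin 26 mm from the bolt's axis
- shock_mid (a point): bystander: a loose coil-over rear shock lying on the bench (195 mm long, 55 mm thick); the middle of its spring, 27 mm above the bench
- wrench_mid (a point): bystander: a 170 mm steel spanner lying on the bench in front of the box; its middle
- hex_mid (a point): bystander: a T-handle hex driver, 165 mm long, lying on the bench to the right of the box; on its shaft, 10 mm above the bench
- jar_mid (a point): bystander: a 62 mm high, 62 mm wide grease jar standing left of the box; its centre
- bottle_mid (a point): bystander: a 185 mm high, 68 mm wide oil bottle standing to the right of the box; its axis, 90 mm above the bench
- socket_mid (a point): bystander: a 22 mm wide, 30 mm high steel socket standing on the box's front sill, left of the keeper; its centre
- dish_mid (a point): bystander: an 84 mm wide, 14 mm high steel dish of seals on the bench in front of the box; its centre

How it is judged (in metres and radians):
On the way, in this order (a step that is already met when the one before it is completed fails the run):
1. the lid is pushed down shut (within 0.03 rad) with the bolt still withdrawn (value of joint lid below 0.03 rad and value of joint bolt_slide below 0.02 m), for 0.2 s.
2. the bolt is pushed home (travel over 36 mm), its handle still standing, the lid shut (value of joint lid below 0.03 rad and value of joint bolt_slide above 0.036 m and value of joint bolt_turn below 0.6 rad), for 0.1 s.
3. the handle is pressed over into the end of the notch (over 1.3 rad) (value of joint lid below 0.03 rad and value of joint bolt_slide above 0.036 m and value of joint bolt_turn above 1.3 rad), for 0.2 s.
At the end, for the whole second after the job is handed in: the lid is shut (within 0.03 rad, about 6 mm at its front edge), the bolt is home through the keeper (travel over 36 mm of 41 mm), its handle lies over at the end of the notch (turned over 1.3 rad of about 1.45), all at rest (all of step 3 and velocity of joint bolt_slide between -0.01 and 0.01 m/s and velocity of joint lid between -0.05 and 0.05 rad/s); the robot touches nothing.
It fails at once if the lid is raised (beyond 0.62 rad) (value of joint lid above 0.62 rad).
It fails at once if the bolt is shot while the lid is still up (value of joint lid above 0.1 rad and value of joint bolt_slide above 0.02 m).
It fails at once if the bolt's handle is taken between the fingers (distance between the grasp point and bolt_knob below 0.01 m or distance between the grasp point and bolt_shank below 0.01 m).
It fails at once if a bystander (loose shock, spanner, hex driver, jar, bottle, socket or dish) is moved more than 25 mm or lifted (distance of any of shock_mid, wrench_mid, hex_mid, jar_mid, bottle_mid, socket_mid, dish_mid from where it was at the start of the episode above 0.025 m).
It also fails if it takes over 48 s, if anything falls off the work surface, if the arm or the gripper's body presses on something with over 40 N, if the wrist force passes 120 N, or if a joint passes its speed limit or range.

### The arm

A 6-joint arm with a two-finger parallel gripper is mounted at the origin on the work surface. World frame = base frame: x ahead of the robot, y to its left, z up, the work surface at z = 0. Lengths are in mm, angles in rad, forces in N, time in s.
With the tool pointing down it reaches from about 350 to 875 mm from the base axis. Payload 4.2 kg.
Tool frame: the origin (TCP) lies at the very end of the fingers, on their centre line; the grasp point (between the pads) lies 19 mm behind it; z points along the fingers, y is the direction in which the jaws open and shut (so a half turn about z gives the same grasp; the last joint's range is limited). The gripper opens to 85 mm and grips with 20 to 120 N. Pads are 22 mm wide; open, the fingers measure 114 mm over their backs; the gripper's body (76 mm by 85 mm) begins 54 mm behind the grasp point. The pads swing forward as they close: fully open they stand 13 mm farther back than shut.
Start: joints at [-1.062, 0.385, 0.008, 0, -1.194, -0.259], TCP at [154.523, -605.576, 231.312] pointing down, gripper open.
Joint ranges: [-3.14, 3.14], [-1.21, 2.06], [-1.07, 1.41], [-3.16, 2.05], [-2.99, -0.16], [-3.1, 3.1]. Speed limits (rad/s): [2.79, 2.79, 3.14, 3.14, 3.14, 3.14].

### API

Orientations are given as a unit quaternion [x, y, z, w].
In Python, from bench import arm, optics, job gives the robot as it stands.
- The arm moves only by the tool send_rows, never from a script. Its argument "steps" is a list that holds one entry, the list of rows, each a list of 5 numbers: the shift along the tool's x, y, z in cm, then the turn about the tool's z in rad, then the opening, from 0 (shut) to 1 (fully open). A call has 1 to 10 rows; each row shifts and turns the pose as measured when the row begins, along the tool's axes as they then stand; what a row does not reach is not made up. A row lasts 1/12 s, in which the tool goes at most 41.7 mm and 7.16 degrees, less where a joint would pass 70% of its speed; a pose out of reach is approached as far as the arm can. A call with a gripper value outside its range is refused whole. The fingers move at their own pace and stop on an object; the grip force is fixed at half the most. Time passes only in rows, so rows that do not move let the fingers close. It gives the time, the measured TCP pose, the force and the opening at its end, in the units of the state.
- arm.read_state(): the state, without advancing time (a new reading comes with each control period).
- optics.get_image(name): name is "scene" or "top" or "wrist"; returns (picture, depth): 480x640x3 uint8, blue, green, red; 480x640 float32, mm along the optical axis (not along the pixel's ray), 0 where there is no reading.
- optics.get_calibration(name): a dict with "K" (3x3 intrinsics, pixels), "k1" (the pictures are not rectified: a ray, as slopes to the right and down, at radius r is drawn at 1 + k1 r^2 times it, then the intrinsics apply), "rvec" (rotation vector, rad) and "tvec" (3), from world to camera coordinates, as OpenCV has them; the wrist camera has in their place "hand_eye" (4x4, takes a point from camera to tool coordinates, whose origin is the TCP and whose axes are the flange's). Camera axes: x right, y down, z forward; pixel columns grow to the right and rows downward; lengths in mm; the calibration is good to about 2 mm. A picture is of the moment at which its call begins: read the wrist's pose just before it. get_calibration takes no time and is no camera call.
- job.job_done(): hands the job in, once; it reports no verdict.
The state is a dict: "clock": time; "joints": joint angles; "joint_vel": joint speeds; "joint_efforts": joint torques, N m; "position": TCP position; "ee_rot": TCP orientation; "contact_force": force on the tool from outside, world axes, zero at the start; "wrist_torque": the same for the moment, N m; "gripper_width": finger opening in mm.
Only numpy, scipy, OpenCV 4.12 (cv2) and the standard library are available. Lean on these libraries where they do the work, as an engineer would, in place of code of your own. Each camera call takes 0.05 s, during which the arm holds its last target. There are 200 camera calls.

## Working session

There is one attempt and no reset: what is moved stays moved. The work goes in short steps, Python scripts to look and compute and a tool call to move; the robot and the scene stay as the last step left them, time stands still between calls to the robot, and variables do not carry over. Pictures are saved under pics/ and viewed, about 8 in all and at most 12, crops included, and the job is handed in when it is done.

Besides the shell and the picture viewer there is one more tool, called after "Request:" by a JSON object that holds its "method" and its "body". send_rows: Moves the arm, as the interface text tells. Its arguments: {"type":"object","properties":{"steps":{"type":"array","items":{"type":"array","items":{"type":"array","items":{"type":"number"}}}}},"required":["steps"]}

```bash
mkdir -p pics; cat > h.py <<'E'
import numpy as np, cv2
from bench import arm, optics, job
from scipy.spatial.transform import Rotation as R
def pts(name, depth, st=None):
    c=optics.get_calibration(name); K=np.array(c["K"]); k1=c["k1"]
    v,u=np.mgrid[0:480,0:640].astype(float)
    p=cv2.undistortPoints(np.stack([u.ravel(),v.ravel()],1)[:,None],K,np.array([k1,0,0,0.]))[:,0]
    d=depth.ravel().astype(float)
    P=np.c_[p*d[:,None],d]
    if "hand_eye" in c:
        H=np.array(c["hand_eye"]); P=P@H[:3,:3].T+H[:3,3]
        P=R.from_quat(st["ee_rot"]).apply(P)+np.array(st["position"])
    else:
        r=cv2.Rodrigues(np.array(c["rvec"],float))[0]; P=(P-np.array(c["tvec"]).ravel())@r
    P=P.reshape(480,640,3); P[depth<=0]=np.nan
    return P
E
python3 - <<'E'
from h import *
s=arm.read_state(); print(s)
for n in("scene","top"):
    im,d=optics.get_image(n); cv2.imwrite(f"pics/{n}0.png",im); np.save(f"{n}0.npy",pts(n,d))
    c=optics.get_calibration(n); print(n,(d>0).mean(), -cv2.Rodrigues(np.array(c["rvec"],float))[0].T@np.array(c["tvec"]).ravel())
print(optics.get_calibration("wrist"))
E
```

```text
{'clock': 0.0, 'joints': array([-1.06240863e+00,  3.85560954e-01,  6.59672765e-03, -5.01502982e-04,
       -1.19402644e+00, -2.58604749e-01]), 'joint_vel': array([-4.22450533e-04, -1.70721331e-05, -1.52891959e-03, -5.24232730e-04,
       -2.76429829e-05, -2.98243189e-04]), 'joint_efforts': array([ 1.01755500e-04, -3.92284691e+01,  1.88399649e+01,  4.18634623e+00,
       -4.65685269e-03, -4.54802318e-06]), 'position': array([ 154.36304633, -605.01322521,  230.20719232]), 'ee_rot': array([-1.24475185e-01,  9.92222087e-01,  1.10467949e-03, -1.94390649e-04]), 'contact_force': array([-0.29945457, -0.2291365 ,  0.48973647]), 'wrist_torque': array([0.01799485, 0.0155321 , 0.0038192 ]), 'gripper_width': 85.58778099784607}
scene 0.9961360677083333 [ 961.40590662  518.47256759 1067.80680299]
top 0.9961751302083334 [ 317.40167852   54.78616764 1197.99678874]
{'K': array([[395.05123397,   0.        , 321.52593709],
       [  0.        , 395.05123397, 243.27418945],
       [  0.        ,   0.        ,   1.        ]]), 'k1': -0.013411562768225452, 'hand_eye': array([[ 8.26466561e-04, -9.58807675e-01, -2.84054852e-01,
         7.35303456e+01],
       [ 9.99999401e-01,  9.96316406e-04, -4.53467879e-04,
        -5.31320708e-01],
       [ 7.17796992e-04, -2.84054307e-01,  9.58807924e-01,
        -1.41959129e+02],
       [ 0.00000000e+00,  0.00000000e+00,  0.00000000e+00,
         1.00000000e+00]])}
```

View pics/top0.png

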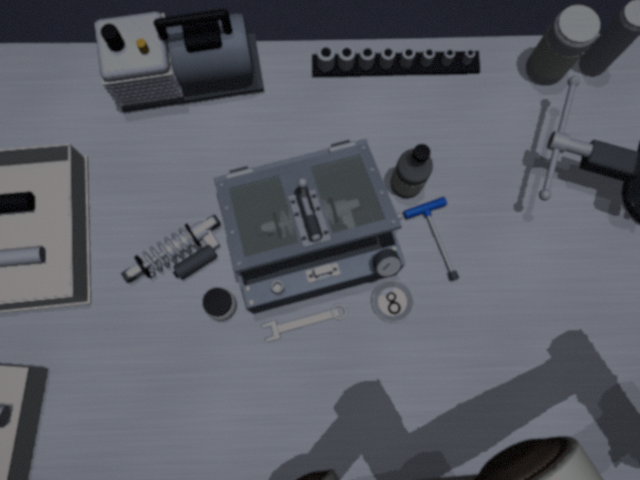

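View pics/scene0.png

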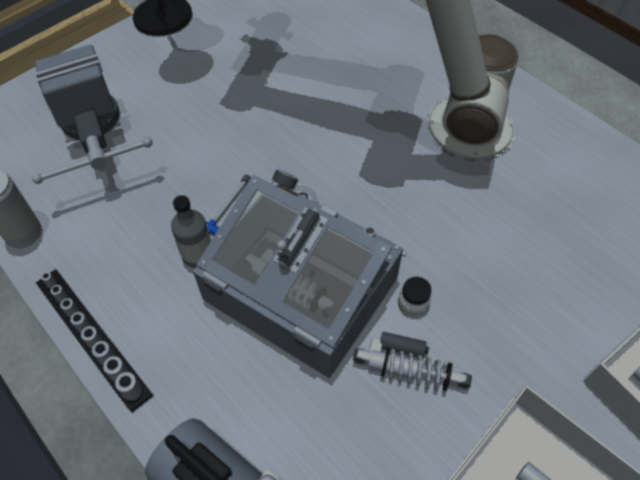

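The top view shows the box in the middle: lid corners near (215,183), (365,142), (397,229) and (240,268), knob near (303,183), keeper (323,271), gauge (387,263) and socket (278,288). The scene view confirms this, with the lid open and the jar and shock to the left. Next I fit the sill and the lid plane.

```bash
python3 - <<'E'
from h import *
P=np.load("top0.npy"); S=np.load("scene0.npy")
def show(u,v): print((u,v),np.round(P[v,u],1))
for q in [(245,295),(300,286),(350,272),(323,271),(387,263),(278,288),(303,183),(313,235),(230,200),(370,160),(385,220),(245,260),(320,240)]: show(*q)
# box mask: z>60 in region
reg=np.zeros((480,640),bool); reg[130:315,205:410]=True
z=P[...,2]
sill=reg&(abs(z-112)<5)
q=P[sill]; print("sill n",len(q)); 
m=np.zeros((480,640),np.uint8); 
# lid plane RANSAC-ish from frame pixels polygon
m=cv2.fillPoly(m,[np.array([(215,183),(365,142),(397,229),(240,268)])],1)>0
L=P[m&(z>100)]; L=L[~np.isnan(L).any(1)]
best=None; rng=np.random.default_rng(0)
for _ in range(500):
    a,b,c=L[rng.choice(len(L),3,False)]; n=np.cross(b-a,c-a); l=np.linalg.norm(n)
    if l<1e3: continue
    n/=l; i=abs((L-a)@n)<2
    if best is None or i.sum()>best.sum(): best=i
I=L[best]; c=I.mean(0); n=np.linalg.svd(I-c)[2][2]; n*=np.sign(n[2])
print("lid",len(L),len(I),n,"angle",np.arccos(n[2]),"yaw",np.arctan2(-n[1],-n[0]) if 0 else np.arctan2(n[1],n[0]))
h=np.array([n[0],n[1],0]); h/=np.linalg.norm(h)
# box x points to hinge; lid rises to front => normal tilts toward +x(hinge)
X=h; Y=np.array([-X[1],X[0],0])
a=I@X; b=I@Y
print("along x",np.percentile(a,[.5,99.5]),"y",np.percentile(b,[.5,99.5]),"z",np.percentile(I[:,2],[.5,99.5]))
print("sill x",np.percentile(q@X,[.5,2,98]),"y",np.percentile(q@Y,[.5,99.5]))
np.save("ax.npy",np.r_[X,Y])
E
```

```text
(245, 295) [457.  172.2 109.8]
(300, 286) [470.9  72.8 112.1]
(350, 272) [495.3 -18.7 108.2]
(323, 271) [491.4  31.4 148.7]
(387, 263) [501.4 -80.2 160.1]
(278, 288) [466.2 111.8 125.6]
(303, 183) [630.5  63.1 221. ]
(313, 235) [544.3  48.  202.9]
(230, 200) [626.9 196.8 139.6]
(370, 160) [700.2 -61.1 134.7]
(385, 220) [572.7 -77.2 183.8]
(245, 260) [507.6 164.6 182.4]
(320, 240) [539.5  36.  184.3]
sill n 3665
lid 14520 8887 [0.33823215 0.08413142 0.93729447] angle 0.35601137116254444 yaw 0.2437911925703636
along x [518.92507004 704.58124892] y [-229.54192328   55.51284004] z [117.63830304 187.83626893]
sill x [462.32033    463.01729493 719.38304275] y [-289.34749619   61.44555528]
```

Box origin is about (596, 58) in world coordinates, yaw 0.244, lid at 0.356 rad. The tool is already aligned, with tool x = -X of the box and tool y = +Y. I'll raise the arm, shut the fingers and go over the lid's front left part.

Request:
{"method": "send_rows", "body": {"steps": [[[0, 0, -3, 0, 0], [-2.4, 2.7, -1, 0, 0], [-2.4, 2.7, 0, 0, 0], [-2.4, 2.7, 0, 0, 0], [-2.4, 2.7, 0, 0, 0], [-2.4, 2.7, 0, 0, 0], [-2.4, 2.7, 0, 0, 0], [-2.4, 2.7, 0, 0, 0], [-2.4, 2.7, 0, 0, 0], [-2.4, 2.7, 0, 0, 0]]]}}

```text
clock: 0.93
position: [305.6, -308.4, 266.0]
ee_rot: [-0.117, 0.993, 0.007, -0.003]
contact_force: [1.2, 0.3, 0.2]
gripper_width: 0.2
```

Request:
{"method": "send_rows", "body": {"steps": [[[-2.4, 2.7, 0, 0, 0], [-2.4, 2.7, 0, 0, 0], [-2.4, 2.7, 0, 0, 0], [-2.4, 2.7, 0, 0, 0], [-2.4, 2.7, 0, 0, 0], [-2.4, 2.7, 0, 0, 0], [-2.4, 2.7, 0, 0, 0], [-2.4, 2.7, 0, 0, 0], [-2.4, 2.7, 0, 0, 0], [-2.4, 2.7, 0, 0, 0]]]}}

```text
clock: 1.77
position: [476.7, 28.9, 268.4]
ee_rot: [-0.118, 0.993, 0.008, -0.003]
contact_force: [0.8, -0.5, 0.5]
gripper_width: -0.2
```

```bash
cat >> h.py <<'E'
TH=0.2438; XB=np.array([np.cos(TH),np.sin(TH),0]); YB=np.array([-XB[1],XB[0],0]); O=np.array([596.,57.8,0])
def box(p): p=np.asarray(p)-O; return np.stack([p@XB,p@YB,p[...,2]],-1)
def rep():
    s=arm.read_state(); r=R.from_quat(s["ee_rot"]).as_matrix()
    print("t",round(s["clock"],2),"box",box(s["position"]).round(1),"F",(s["contact_force"]).round(1),"w",round(s["gripper_width"],1),"yaw err",round(np.arctan2(r[:,0]@YB,-(r[:,0]@XB)),4),"tilt",r[2,2].round(4)); return s
E
python3 - <<'E'
from h import *
s=rep()
im,d=optics.get_image("wrist"); cv2.imwrite("pics/w1.png",im); np.save("w1.npy",pts("wrist",d,s))
E
```

```text
t 1.77 box [-122.7    0.8  268.4] F [ 0.8 -0.5  0.5] w -0.2 yaw err 0.0067 tilt -0.9999
```

View pics/w1.png

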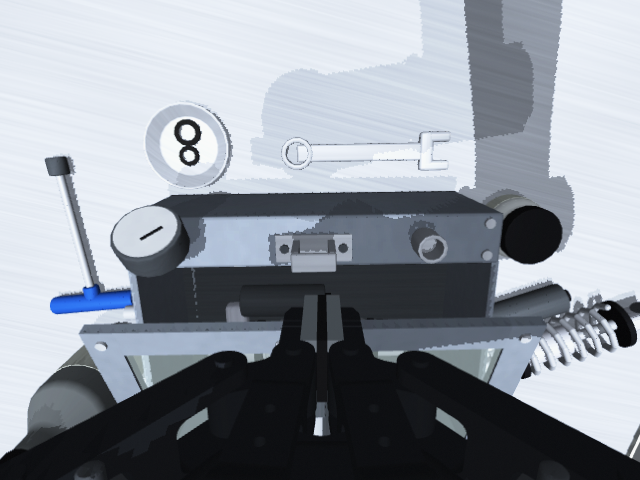

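Request:
{"method": "send_rows", "body": {"steps": [[[-2.5, 2.2, 0, 0, 0], [-2.5, 2.2, 0, 0, 0], [0, 0, 2.5, 0, 0], [0, 0, 2.5, 0, 0]]]}}

```text
clock: 2.15
position: [523.0, 96.2, 220.8]
ee_rot: [-0.123, 0.992, 0.009, 0.003]
contact_force: [-0.9, -0.4, -1.0]
gripper_width: 0.0
```

```bash
python3 - <<'E'
from h import *
rep()
B=box(np.load("w1.npy"))
# knob-ish high pts in rib region
m=(abs(B[...,1])<40)&(B[...,0]>-20)&(B[...,0]<100)&(B[...,2]>185)
q=B[m]; print(len(q), np.nanmedian(q,0) if len(q) else 0, q.max(0) if len(q) else 0)
k=(abs(B[...,0]+104)<12)&(abs(B[...,1])<30)&(abs(B[...,2]-149)<5); print("keeper",k.sum(),B[k].min(0),B[k].max(0))
E
```

```text
t 2.15 box [-61.6  54.9 220.8] F [-0.9 -0.4 -1. ] w 0.0 yaw err -0.0032 tilt -0.9998
223 [ -6.87005894   1.70654929 188.90557552] [  8.33086384   5.16731384 197.94057039]
keeper 883 [-112.47729162  -19.81628114  144.07399617] [-97.7683561   11.57129402 151.03530084]
```

The wrist view shows the keeper at (315,250), the gauge (150,240), the socket (430,243), the raised lid edge across row 330 and the shut fingertips at (322,300). Next I push the lid down.

Request:
{"method": "send_rows", "body": {"steps": [[[0.5, 0, 2.0, 0, 0], [0, 0, 1.5, 0, 0], [0, 0, 1.2, 0, 0], [0, 0, 1.2, 0, 0], [0, 0, 1.2, 0, 0], [0, 0, 1.0, 0, 0], [0, 0, 1.0, 0, 0]]]}}

```text
clock: 2.73
position: [512.5, 95.1, 121.8]
ee_rot: [-0.124, 0.992, 0.007, -0.005]
contact_force: [-1.0, -0.5, 2.2]
gripper_width: 0.1
```

```bash
python3 -c "
from h import *
rep()"
```

```text
t 2.73 box [-72.   56.4 121.8] F [-1.  -0.5  2.2] w 0.1 yaw err -0.0059 tilt -0.9999
```

Request:
{"method": "send_rows", "body": {"steps": [[[0, 0, 0.3, 0, 0], [0, 0, 0.3, 0, 0]]]}}

```text
clock: 2.9
position: [512.5, 95.1, 120.2]
ee_rot: [-0.126, 0.992, 0.005, -0.005]
contact_force: [-12.9, 1.2, 30.7]
gripper_width: -0.3
```

Request:
{"method": "send_rows", "body": {"steps": [[[0, 0, 0.2, 0, 0], [0, 0, 0, 0, 0], [0, 0, 0, 0, 0], [0, 0, 0, 0, 0]]]}}

```text
clock: 3.23
position: [513.3, 95.7, 121.2]
ee_rot: [-0.127, 0.992, 0.006, -0.003]
contact_force: [0.9, 0.3, 0.8]
gripper_width: 0.2
```

The lid is seated with 30 N at z = 120. Now I rise and move behind the knob.

Request:
{"method": "send_rows", "body": {"steps": [[[0, 0, -3.5, 0, 0], [0, 0, -4, 0, 0], [0, 0, -4, 0, 0], [-2.5, 0, -1, 0, 0], [-3.5, -1, 0, 0, 0], [-3.5, -2, 0, 0, 0], [-3.4, -2.6, 0, 0, 0], [-0.4, 0, 0, 0, 0]]]}}

```text
clock: 3.9
position: [659.6, 73.6, 245.2]
ee_rot: [-0.128, 0.992, 0.005, -0.004]
contact_force: [-0.0, -0.2, -0.9]
gripper_width: -0.0
```

```bash
python3 - <<'E'
from h import *
s=rep()
im,d=optics.get_image("wrist"); B=box(pts("wrist",d,s)); 
im2,d2=optics.get_image("top"); T=box(pts("top",d2))
cv2.imwrite("pics/w2.png",np.hstack([cv2.resize(im,(400,300)),cv2.resize(im2[130:320,200:420],(347,300))]))
for n,Q in(("w",B),("t",T)):
    m=(abs(Q[...,1])<25)&(Q[...,0]>-30)&(Q[...,0]<30)&(Q[...,2]>172)&(Q[...,2]<196)
    q=Q[m]; print(n,len(q),q.min(0) if len(q) else 0,q.max(0) if len(q) else 0)
    m=(abs(Q[...,0]+20)<60)&(Q[...,1]>40)&(Q[...,1]<120); m&=(Q[...,2]>100)&(Q[...,2]<145); q=Q[m]
    if len(q)>10: print(" lid z vs x",[ (x,round(float(np.nanmedian(q[abs(q[:,0]-x)<8,2])),1)) for x in(-70,-40,0,30)])
E
```

```text
t 3.9 box [ 65.5  -0.  245.2] F [-0.  -0.2 -0.9] w -0.0 yaw err -0.0131 tilt -0.9999
w 980 [ -0.37503163 -14.13623342 180.94739714] [ 17.36680962   3.17708848 192.62355046]
 lid z vs x [(-70, 119.3), (-40, 117.8), (0, 117.8), (30, 117.8)]
t 84 [  1.06823989 -12.37845143 178.59769185] [ 17.97574657   4.43289367 194.43705016]
 lid z vs x [(-70, 118.9), (-40, 117.7), (0, 117.6), (30, 117.6)]
```

View pics/w2.png

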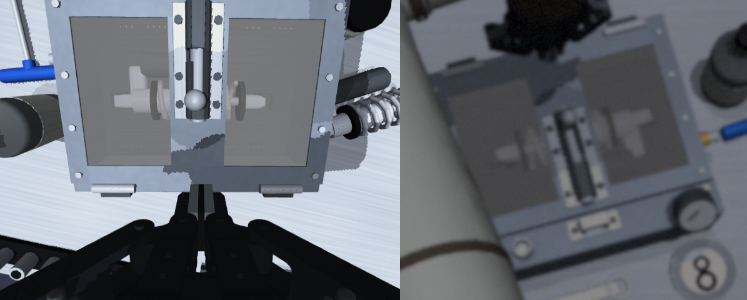

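The lid is flat and shut. The knob is at box (8.5, -4.5, 182), seen at (195,100) in the left half. I descend behind it and push it to the front.

Request:
{"method": "send_rows", "body": {"steps": [[[1.2, -0.5, 1.5, 0.013, 0], [0, 0, 3, 0, 0], [0, 0, 3, 0, 0], [0, 0, 0.4, 0, 0], [1, 0, 0, 0, 0], [1, 0, 0, 0, 0], [0.8, 0, 0, 0, 0], [0.7, 0, 0, 0, 0]]]}}

```text
clock: 4.67
position: [605.9, 62.2, 165.6]
ee_rot: [-0.124, 0.992, 0.006, -0.003]
contact_force: [2.1, 0.5, -1.6]
gripper_width: -0.4
```

```bash
python3 -c "
from h import *
rep()"
```

```text
t 4.67 box [ 10.7   1.9 165.6] F [ 2.1  0.5 -1.6] w -0.4 yaw err -0.0052 tilt -0.9999
```

Request:
{"method": "send_rows", "body": {"steps": [[[-0.3, -0.6, 0, 0, 0], [0.5, 0, 0, 0, 0], [0.7, 0, 0, 0, 0], [0.6, 0, 0, 0, 0]]]}}

```text
clock: 5.0
position: [593.1, 53.2, 169.1]
ee_rot: [-0.125, 0.992, 0.007, 0.001]
contact_force: [3.2, 0.6, -1.7]
gripper_width: 0.3
```

```bash
python3 - <<'E'
from h import *
s=rep()
im,d=optics.get_image("wrist"); cv2.imwrite("pics/w3.png",im)
E
```

```text
t 5.0 box [ -4.   -3.8 169.1] F [ 3.2  0.6 -1.7] w 0.3 yaw err -0.0067 tilt -0.9999
```

View pics/w3.png

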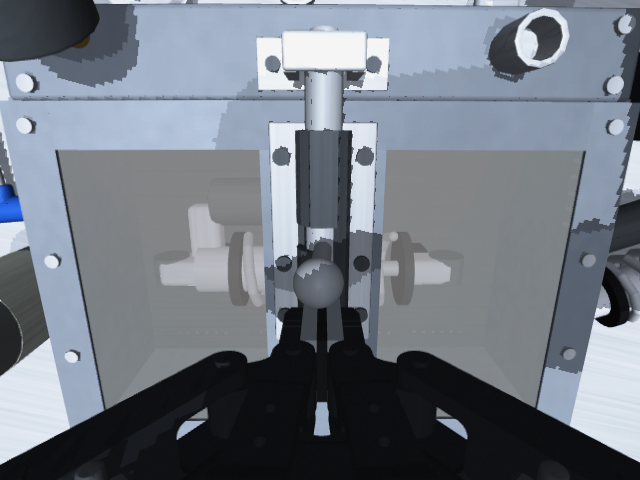

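The knob at (318,283) is centred on the fingers. The bolt's end is at the keeper (322,60) and the notch at (303,255) is just ahead. I keep pushing.

Request:
{"method": "send_rows", "body": {"steps": [[[0.4, 0, 0.2, 0, 0], [0.4, 0, 0, 0, 0], [0.4, 0, 0, 0, 0]]]}}

```text
clock: 5.3
position: [585.3, 51.5, 168.9]
ee_rot: [-0.125, 0.992, 0.008, 0.008]
contact_force: [15.0, 2.5, -10.3]
gripper_width: -0.4
```

Request:
{"method": "send_rows", "body": {"steps": [[[0.3, 0, 0.2, 0, 0], [0.3, 0, 0, 0, 0]]]}}

```text
clock: 5.47
position: [585.8, 51.7, 168.9]
ee_rot: [-0.126, 0.992, 0.009, 0.017]
contact_force: [8.8, 1.6, -6.0]
gripper_width: 0.1
```

```bash
python3 -c "
from h import *
rep()"
```

```text
t 5.47 box [-11.4  -3.4 168.9] F [ 8.8  1.6 -6. ] w 0.1 yaw err -0.0093 tilt -0.9993
```

Request:
{"method": "send_rows", "body": {"steps": [[[0.2, 0, 0, 0, 0], [-1, 0, 0, 0, 0], [-1, 0.5, 0, 0, 0], [0, 1.8, 0, 0, 0], [0, 2.0, 0, 0, 0], [0, 0, 0, 0, 0]]]}}

```text
clock: 5.97
position: [591.6, 98.4, 168.9]
ee_rot: [-0.125, 0.992, 0.008, 0.015]
contact_force: [-0.5, -0.5, -0.1]
gripper_width: 0.0
```

```bash
python3 - <<'E'
from h import *
s=rep()
im,d=optics.get_image("wrist"); Q=box(pts("wrist",d,s)); cv2.imwrite("pics/w4.png",im)
m=(Q[...,0]<0)&(Q[...,0]>-60)&(Q[...,1]<15)&(Q[...,1]>-45)&(Q[...,2]>172)&(Q[...,2]<198)
q=Q[m]; print(len(q),q.min(0),q.max(0))
E
```

```text
t 5.97 box [  5.5  40.5 168.9] F [-0.5 -0.5 -0.1] w 0.0 yaw err -0.0059 tilt -0.9994
2362 [-41.25661293 -14.00054665 179.16603949] [-23.311334     3.44290787 192.24197743]
```

View pics/w4.png

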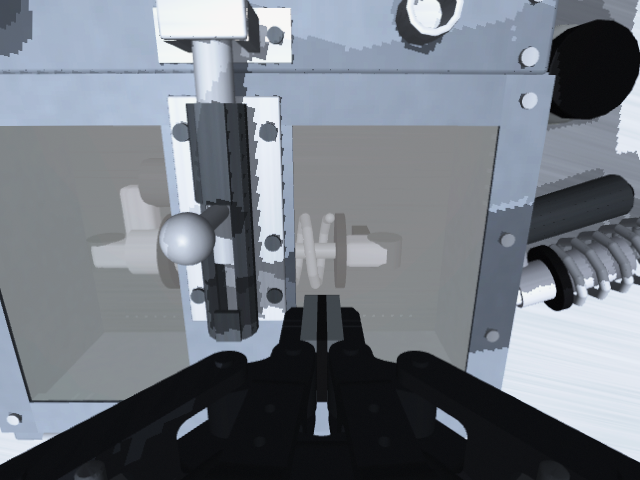

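The bolt is home: knob at box x = -32.3 (41 mm of travel), still upright, at (187,238). Now I go to its left side and push it over.

Request:
{"method": "send_rows", "body": {"steps": [[[1.2, 0, 0.3, 0, 0], [1.2, 0, 0.3, 0, 0], [1.1, 0, 0.2, 0, 0], [0, 0, 0, 0, 0]]]}}

```text
clock: 6.35
position: [555.4, 87.6, 158.0]
ee_rot: [-0.125, 0.992, 0.007, 0.012]
contact_force: [-0.5, -0.0, -0.4]
gripper_width: -0.1
```

```bash
python3 -c "
from h import *
rep()"
```

```text
t 6.35 box [-32.2  38.7 158. ] F [-0.5 -0.  -0.4] w -0.1 yaw err -0.006 tilt -0.9996
```

Request:
{"method": "send_rows", "body": {"steps": [[[0, -1, -0.2, 0, 0], [0, -1, 0, 0, 0], [0, -0.9, 0, 0, 0], [0, -0.8, 0, 0, 0], [0, -0.8, 0, 0, 0], [0, -0.6, 0, 0, 0]]]}}

```text
clock: 6.85
position: [570.2, 33.4, 159.6]
ee_rot: [-0.124, 0.992, 0.007, 0.011]
contact_force: [-0.0, 0.9, -2.0]
gripper_width: 0.1
```

```bash
python3 - <<'E'
from h import *
s=rep()
im,d=optics.get_image("wrist"); cv2.imwrite("pics/w5.png",im)
E
```

```text
t 6.85 box [-30.9 -17.5 159.6] F [-0.   0.9 -2. ] w 0.1 yaw err -0.0053 tilt -0.9997
```

View pics/w5.png

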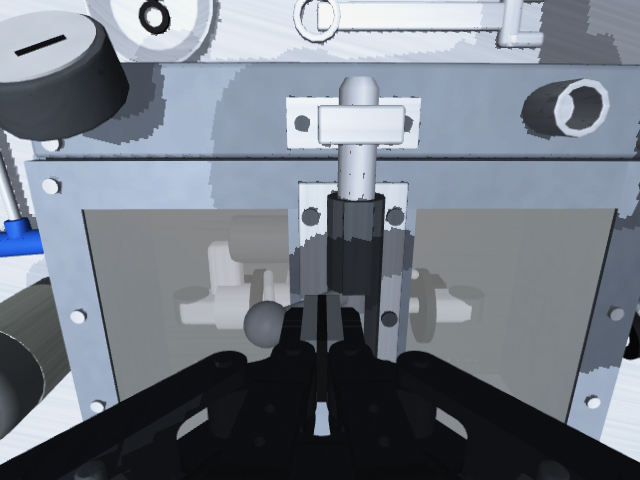

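The handle is about half over, knob at (265,325). Now I lift, go over the knob and press it down.

Request:
{"method": "send_rows", "body": {"steps": [[[0, 0.3, -1.2, 0, 0], [0, 0, -1.6, 0, 0], [0, -1.6, 0, 0, 0], [0, -1.6, 0, 0, 0], [0, 0, 0, 0, 0]]]}}

```text
clock: 7.32
position: [579.1, -0.1, 189.0]
ee_rot: [-0.124, 0.992, 0.005, 0.011]
contact_force: [0.8, -0.7, 1.0]
gripper_width: 0.0
```

```bash
python3 -c "
from h import *
rep()"
```

```text
t 7.32 box [-30.4 -52.1 189. ] F [ 0.8 -0.7  1. ] w 0.0 yaw err -0.0041 tilt -0.9997
```

Request:
{"method": "send_rows", "body": {"steps": [[[0, 0.3, 1, 0, 0], [0, 0, 0.8, 0, 0], [0, 0, 0.7, 0, 0], [0, 0, 0.5, 0, 0], [0, 0, 0.4, 0, 0]]]}}

```text
clock: 7.73
position: [583.0, -4.6, 158.4]
ee_rot: [-0.126, 0.992, -0.003, 0.014]
contact_force: [0.8, -6.5, 3.6]
gripper_width: -0.2
```

```bash
python3 -c "
from h import *
rep()"
```

```text
t 7.73 box [-27.7 -57.4 158.4] F [ 0.8 -6.5  3.6] w -0.2 yaw err -0.0087 tilt -0.9996
```

Request:
{"method": "send_rows", "body": {"steps": [[[0, 0, -1.5, 0, 0], [0, 0, -1.5, 0, 0], [0, 1.0, 0, 0, 0]]]}}

```text
clock: 7.98
position: [577.9, 3.8, 184.5]
ee_rot: [-0.125, 0.992, -0.005, 0.011]
contact_force: [0.9, -0.2, 0.3]
gripper_width: -0.4
```

```bash
python3 - <<'E'
from h import *
s=rep()
im,d=optics.get_image("wrist"); cv2.imwrite("pics/w6.png",im)
E
```

```text
t 7.98 box [-30.6 -48.1 184.5] F [ 0.9 -0.2  0.3] w -0.4 yaw err -0.0075 tilt -0.9997
```

View pics/w6.png

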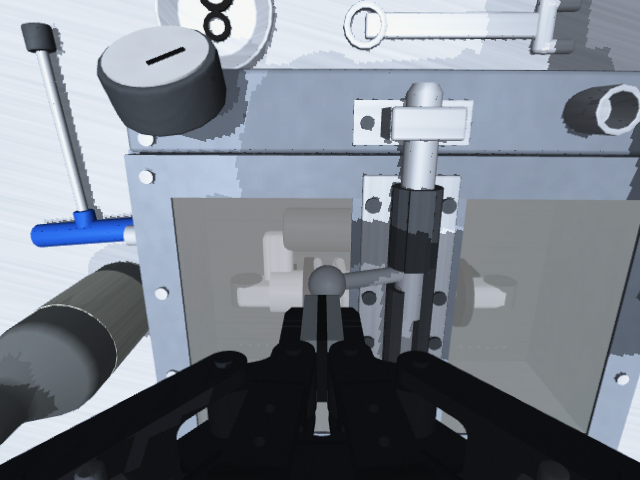

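The fingertip at (322,300) is now nearly over the knob at (327,280). I shift slightly inward and press down.

Request:
{"method": "send_rows", "body": {"steps": [[[0, 0.5, 0.8, 0, 0], [0, 0, 0.7, 0, 0], [0, 0, 0.5, 0, 0]]]}}

```text
clock: 8.28
position: [574.1, 13.5, 158.9]
ee_rot: [-0.127, 0.992, -0.004, 0.008]
contact_force: [0.2, -0.6, 0.9]
gripper_width: 0.5
```

```bash
python3 -c "
from h import *
rep()"
```

```text
t 8.28 box [-31.9 -37.7 158.9] F [ 0.2 -0.6  0.9] w 0.5 yaw err -0.0117 tilt -0.9998
```

Request:
{"method": "send_rows", "body": {"steps": [[[0, -0.2, 0.3, 0, 0], [0, 0, 0.3, 0, 0], [0, 0, 0.2, 0, 0]]]}}

```text
clock: 8.53
position: [574.0, 11.6, 147.2]
ee_rot: [-0.128, 0.992, -0.005, 0.006]
contact_force: [0.8, -0.7, 4.0]
gripper_width: 0.1
```

```bash
python3 -c "
from h import *
rep()"
```

```text
t 8.53 box [-32.5 -39.5 147.2] F [ 0.8 -0.7  4. ] w 0.1 yaw err -0.0136 tilt -0.9999
```

Request:
{"method": "send_rows", "body": {"steps": [[[0, 0, 0.3, 0, 0], [0, 0, 0.3, 0, 0]]]}}

```text
clock: 8.7
position: [574.6, 10.3, 142.5]
ee_rot: [-0.129, 0.992, -0.006, 0.006]
contact_force: [-2.9, -0.1, 9.4]
gripper_width: 0.1
```

```bash
python3 -c "
from h import *
rep()"
```

```text
t 8.7 box [-32.2 -40.9 142.5] F [-2.9 -0.1  9.4] w 0.1 yaw err -0.0141 tilt -0.9999
```

Request:
{"method": "send_rows", "body": {"steps": [[[0, 0, 0.3, 0, 0], [0, 0, 0.2, 0, 0], [0, 0, 0, 0, 0], [0, 0, -1, 0, 0], [0, 0, -2, 0, 0], [-1.5, 0, -3, 0, 0], [-2.5, 0, -2, 0, 0], [-2.5, 0, 0, 0, 0]]]}}

```text
clock: 9.37
position: [632.4, 25.5, 225.6]
ee_rot: [-0.127, 0.992, -0.005, 0.004]
contact_force: [0.3, -0.1, 0.6]
gripper_width: -0.3
```

```bash
python3 - <<'E'
from h import *
s=rep()
im,d=optics.get_image("wrist"); Q=box(pts("wrist",d,s)); cv2.imwrite("pics/w7.png",im)
m=(Q[...,0]<-20)&(Q[...,0]>-45)&(Q[...,1]<-22)&(Q[...,1]>-70)&(Q[...,2]>126)&(Q[...,2]<175)
q=Q[m]; print(len(q),q.min(0),q.max(0),q[q[:,2].argmax()])
for y in range(-60,-15,5):
    k=q[abs(q[:,1]-y)<2]; print(y,len(k),k[:,2].max().round(1) if len(k) else 0)
E
```

```text
t 9.37 box [ 27.5 -40.1 225.6] F [ 0.3 -0.1  0.6] w -0.3 yaw err -0.0112 tilt -0.9999
1281 [-40.78641599 -57.88137699 137.94651498] [-23.31319486 -22.00484342 149.84590794] [-30.65049946 -47.45493203 149.84590794]
-60 0 0
-55 164 148.3
-50 246 149.7
-45 207 149.4
-40 98 144.8
-35 98 143.5
-30 97 143.3
-25 98 143.0
-20 0 0
```

View pics/w7.png

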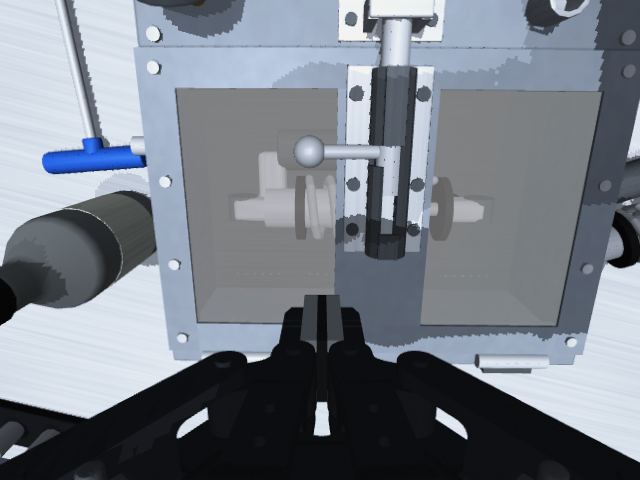

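The handle lies over with the knob at (309,152). The knob top is at z ≈ 149.8, which gives a turn of about 1.45 rad. The bolt is through the keeper and the arm is clear, so I hand in.

```bash
python3 -c "
from bench import job
print(job.job_done())"
```

```text
the job is handed in; nothing more can be done
None
```

The box is locked and the job is handed in at about 9.4 s of the 48 s allowed; no verdict was reported.

**What I did:** with the fingers shut, I pushed the lid down until it seated, with about 30 N on the tool. I then pushed the bolt home from behind its knob, and pressed the handle over, first from its left side and then from above.

**Last checks**, from the wrist camera's picture and depth:
- **Lid:** it lay flat when measured right after pushing it down, and still looked shut in the last picture.
- **Bolt:** travel was about 41 mm, measured before the handle was pressed over. In the last picture the knob had not moved back, and the bolt's end was through the keeper.
- **Handle:** it lies over at about 1.45 rad.
- **Robot:** it stands clear, with the fingertips at z = 225 mm and no contact force.
- **Loose parts:** I saw none displaced in the pictures, but I did not measure their positions afterwards.

**What disagreed:**
- The first downward press came down about 10 mm too far outside the knob (sideways force about 6 N). I lifted, shifted inward and pressed again.
- My box position was about 4 mm off sideways, so I aimed at the measured knob instead.
- Depth readings on the lid came out about 2.5 mm low, and the fingers went lower on the handle than planned. The handle angle is therefore an estimate, but by either correction it is above 1.4 rad.

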